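# Put the spice jar back in the door rack and latch the spice cupboard

## Robot

A 6-joint arm with a two-finger parallel gripper is mounted at the origin on a cart in front of the work surface, level with it; the furniture and walls round the work are solid. World frame = base frame: x ahead of the robot, y to its left, z up, the work surface at z = 0. Lengths are in m, angles in rad, forces in N, time in s.
With the tool pointing down it reaches from about 0.375 to 0.975 m from the base axis. Payload 3.8 kg.
Tool frame: the origin (TCP) lies at the very end of the fingers, on their centre line; the grasp point (between the pads) lies 19 mm behind it; z points along the fingers, y is the line along which they close (so a half turn about z gives the same grasp; the last joint's range is limited). The gripper opens to 85 mm and grips with 20 to 120 N. Pads are 22 mm wide; open, the fingers measure 114 mm over their backs; the gripper's body (76 mm by 85 mm) begins 54 mm behind the grasp point. The pads swing forward as they close: fully open they stand 13 mm farther back than shut.
Start: joints at [1.086, 0.264, 1.604, -0, 1.274, -0.037], TCP at [0.292, 0.608, 0.231] pointing down, gripper open.
Joint ranges: [-2.63, 2.63], [-0.94, 2.18], [0.31, 2.57], [-1.31, 4.45], [0, 2.66], [-2.55, 2.55]. Speed limits (rad/s): [2.57, 2.57, 3.14, 3.14, 3.14, 3.14].

## Interface

Orientations are given as a rotation vector (axis times angle).
In Python, from workcell import bot gives the robot as it stands. The module is installed in compiled form; this text tells all that it offers.
- The arm moves only by the shell command python3 -m jog 'ROWS' [OPENING] [FORCE]. ROWS is a JSON list of rows, 1 to 5 of them, each of 4 numbers: dx, dy, dz in m, then a turn about the tool's z in rad; each row shifts and turns the commanded pose from where the row before left it, along the tool's axes as they then stand; what a row does not reach is not made up. A row lasts 1/8 s, in which the tool goes at most 0.0625 m and 0.188 rad, less where a joint would pass 70% of its speed; a pose out of reach is approached as far as the arm can. OPENING is the opening from 0.0 (shut) to 1.0 (fully open), set as the command begins (- or left out keeps the last). The fingers move at their own pace and stop on an object; FORCE is the grip in N (left out, the last holds). Time passes only in rows, so rows that do not move let the fingers close. It prints the time, the measured TCP pose, the force, the opening and the grip force at its end.
- bot.read_state(): the state, without advancing time (a new reading comes with each control period).
- bot.read_camera(name): name is "side" or "top"; returns the picture (420x560x3 uint8, red, green, blue); there is no depth.
- bot.camera_info(name): a dict with "intrinsics" (3x3 intrinsics, pixels), "k1" (the pictures are not rectified: a ray, as slopes to the right and down, at radius r is drawn at 1 + k1 r^2 times it, then the intrinsics apply), "extrinsics" (4x4, takes a point from camera to world coordinates). Camera axes: x right, y down, z forward; pixel columns grow to the right and rows downward; lengths in m; the calibration is good to about 2 mm. A picture is of the moment at which its call begins. camera_info takes no time and is no camera call.
- bot.finish_job(): hands the job in; it is judged then, once.
Trained networks look in the newest picture that a camera, given by its name, has taken for a name from the list of things; names that differ only in an ending like _2 or _b are one class to them, and where a whole thing is asked for, a point or a joint stands for the part that bears it (a point fixed in the world has none). Each returns a list of dicts, best first, with "conf" (0 to 1); they miss things now and then, are a little off and sometimes report something else, mostly with a low value. They report only what shows in the picture. A call takes as long as a camera call. They do not tell look-alikes from the thing itself.
- bot.search_frame(camera, thing): "box" ([left, top, right, bottom] in pixels, round what is visible of it).
- bot.regions_of(camera, thing): "pixels" (420x560 bool, what is visible of it) and "box" ([left, top, right, bottom] in pixels, round what is visible of it).
- bot.spot_point(camera, thing): "pixel" ([row, column] in pixels: a listed point, or the origin of a listed thing).
The state is a dict: "time": time; "q": joint angles; "joint_vel": joint speeds; "joint_torque": joint torques, N m; "tool_pos": TCP position; "tcp_rot": TCP orientation; "wrist_force": force on the tool from outside, world axes, zero at the start; "torque": the same for the moment, N m; "width": opening from 0.0 (shut) to 1.0 (fully open); "grip_force": force on a finger pad.
Only numpy, scipy, OpenCV 4.12 (cv2) and the standard library are available. Lean on these libraries where they do the work, as an engineer would, in place of code of your own. Each camera call takes 0.05 s, during which the arm holds its last target. There are 200 camera calls.

## Task

Put the spice jar that was left out on the worktop, to the right of the little spice cupboard, back into the empty place of the rack on the inside of the cupboard's open door, standing upright on the rack's floor. Then swing the door shut without slamming it and press it home, gently, just until its spring latch snaps in, so that it stays shut when you let go. Leave everything else standing where it is.

Things in the scene. Friction and masses are not known exactly. Their poses are not given: they have to be found in the camera images.
- jar: the spice jar left out, alone on the worktop to the right of the cupboard's door: clear glass with a dark cap, round, 41 mm across, 105 mm tall, about 0.11 kg. Origin: centre of its underside, z up. (Others like it stand fixed in the cupboard, on its door and at the far left.)
- spice_cupboard: small pale oak cupboard, fixed on the worktop: 145 mm deep (x), 250 wide (y), 155 high. Origin: centre of its underside; the front, facing the robot, is its plane x = -72.5 mm. The opening: y -113 to 113, z 20 to 145 mm. A jar standing on the door rack's floor passes under its top board with 10 mm to spare.
- spice_door (a joint): door angle, rad: 0 = face flush with the cupboard's front, growing as it opens towards the robot; starts 1.25 to 1.6. Inset door hinged at its left (+y) edge, 222 mm wide, 22 to 143 mm above the worktop, 14 mm thick; its outer face has a flat 32 to 36 mm wide frame standing 5 mm proud of the panel. It swings freely down to about 0.095.
- spice_door_hinge (a point): on the door's upright hinge axis, at the left edge of its outer face, 85 mm above the worktop. Axes turn with the door: +x through the door from outer to inner face (the shutting direction), -y along the door from hinge to free edge, z up.
- knob (a point): middle of the front face of the door's round turn knob: 22 mm across, its front 22 mm out from the door's outer face, on the free-edge frame piece 204 mm from the hinge axis, 103 mm above the worktop; axes as spice_door_hinge. It may be pushed on.
- latch (a point): tip of the sloped sprung tongue at the door's free edge, 221 mm from the hinge axis; axes as spice_door_hinge. Below 0.095 rad a sprung plunger pushes the door back (1 to 4 N); the last 7 mm before the snap the tongue rides over the keeper's lip, the push at the free edge rising to 8 to 12 N in all, then it snaps in and the push drops. Unlatched, the plunger throws the door back to 0.09 or more.
- keeper_jamb (a point): middle of the right jamb's inner front edge, 85 mm up, where the keeper is screwed on. The keeper is adjustable and set differently each time: the snap comes anywhere from 0.03 to -0.04 rad and cannot be told from the poses. About 1 mm after the snap the door meets firm rubber stops that hardly give. Latched, the door stays at 0.035 or less, a few mm proud of or behind the front.
- rack_place (a point): centre of the empty place, on the rack's floor inside the door, 62 mm from the hinge axis, 39 mm behind the outer face, 30 mm up; axes as spice_door_hinge. It is 49 mm deep (x) between door and steel rail, 76 mm long (y) between a wooden end (top 37 mm above the floor) and a steel cross bar; rail and bar 32 mm above the floor. The door rises 113 mm above the floor. A jar stands 83 mm farther out.
- bottle: sauce bottle with a screw cap, 50 x 86 mm, 186 mm tall, a bystander; origin under its centre
- shaker: small shaker, 44 mm, 90 mm tall, a bystander; origin under its centre
- egg_cup: egg cup, 47 mm, 58 mm tall, a bystander; origin under its centre
Not all that is in view belongs to the job. Leave any pink or turquoise look-alike of the jar alone.

How it is judged:
By the outcome, as a careful person would: the job done as asked, in the order asked, and still so for the second after the job is handed in, with the robot touching nothing.
It also fails if it takes over 69 s, if anything falls off the work surface, if the arm or the gripper's body presses on something with over 40 N, if the wrist force passes 120 N, or if a joint passes its speed limit or range.

## Working session

There is one attempt and no reset: what is moved stays moved. The work goes in short steps, Python scripts to look and compute and a shell command to move; the robot and the scene stay as the last step left them, time stands still between calls to the robot, and variables do not carry over. Pictures are saved under pics/ and viewed, at most 10 in all, crops included, and the job is handed in when it is done.

```bash
mkdir -p pics; cat > h.py <<'E'
import numpy as np,cv2
from scipy.spatial.transform import Rotation as R
from workcell import bot
def ray(cam,row,col):
    i=bot.camera_info(cam);K=np.array(i["intrinsics"]);E=np.array(i["extrinsics"]);k=i["k1"]
    d=np.array([(col-K[0,2])/K[0,0],(row-K[1,2])/K[1,1]]);u=d.copy()
    for _ in range(30):u=d/(1+k*(u@u))
    v=E[:3,:3]@np.array([u[0],u[1],1]);return E[:3,3],v/np.linalg.norm(v)
def atz(cam,row,col,z):
    o,v=ray(cam,row,col);return o+v*(z-o[2])/v[2]
def tri(rs):
    A=np.zeros((3,3));b=np.zeros(3)
    for o,v in rs:
        P=np.eye(3)-np.outer(v,v);A+=P;b+=P@o
    p=np.linalg.solve(A,b);return p,[np.linalg.norm((np.eye(3)-np.outer(v,v))@(p-o)) for o,v in rs]
def proj(cam,p):
    i=bot.camera_info(cam);K=np.array(i["intrinsics"]);E=np.array(i["extrinsics"]);k=i["k1"]
    c=E[:3,:3].T@(np.array(p)-E[:3,3]);u=c[:2]/c[2];u=u*(1+k*(u@u));return K[0,0]*u[0]+K[0,2],K[1,1]*u[1]+K[1,2]
def snap(cam,name):
    im=bot.read_camera(cam);cv2.imwrite(f"pics/{name}.png",im[...,::-1]);return im
E
python3 - <<'E'
from h import *
np.set_printoptions(precision=4,suppress=True)
for c in("side","top"):
    snap(c,c+"0");print(c,np.array(bot.camera_info(c)["extrinsics"])[:3])
    for t in("jar","spice_cupboard","spice_door_hinge","knob","latch","keeper_jamb","rack_place","bottle","shaker","egg_cup"):
        print(t,[(np.round(r["pixel"],1).tolist(),round(r["conf"],2)) for r in bot.spot_point(c,t)[:4]])
    print("boxes",[(np.round(r["box"]).tolist(),round(r["conf"],2)) for r in bot.search_frame(c,"jar")])
s=bot.read_state();print(s["time"],s["tool_pos"],R.from_rotvec(s["tcp_rot"]).as_matrix())
E
```

```text
side [[ 0.7796 -0.4815  0.4006  0.055 ]
 [-0.6263 -0.5923  0.5069 -0.5731]
 [-0.0068 -0.646  -0.7633  0.9449]]
jar [([320.8, 307.6], 0.83), ([322.5, 346.3], 0.81), ([297.4, 359.1], 0.81)]
spice_cupboard [([222.2, 314.5], 0.88)]
spice_door_hinge [([185.9, 272.0], 0.62)]
knob [([207.5, 202.2], 0.93), ([299.4, 412.3], 0.7)]
latch [([222.9, 205.5], 0.55)]
keeper_jamb []
rack_place [([218.7, 259.7], 0.95)]
bottle [([264.3, 389.4], 0.66)]
shaker [([296.6, 409.6], 0.63)]
egg_cup [([158.1, 205.9], 0.76)]
boxes [([348.0, 269.0, 368.0, 298.0], 0.86), ([341.0, 297.0, 362.0, 330.0], 0.74), ([298.0, 296.0, 320.0, 330.0], 0.6)]
top [[-0.0235 -0.9911  0.1308  0.3425]
 [-0.9997  0.0243  0.0047  0.016 ]
 [-0.0079 -0.1306 -0.9914  1.5311]]
jar [([218.5, 378.5], 0.77), ([240.3, 392.2], 0.58), ([260.8, 373.4], 0.46)]
spice_cupboard []
spice_door_hinge [([212.7, 258.5], 0.94)]
knob [([276.1, 246.7], 0.89), ([175.7, 377.4], 0.36)]
latch [([287.9, 257.9], 0.94)]
keeper_jamb [([217.0, 334.9], 0.91)]
rack_place [([235.7, 272.4], 0.62), ([241.9, 392.2], 0.59)]
bottle [([175.7, 378.9], 0.61)]
shaker [([187.2, 407.2], 0.47)]
egg_cup []
boxes [([372.0, 209.0, 392.0, 225.0], 0.66), ([366.0, 255.0, 386.0, 270.0], 0.55)]
1.2 [0.2923 0.6084 0.2313] [[-0.9014  0.433  -0.    ]
 [ 0.433   0.9014 -0.0001]
 [-0.     -0.0001 -1.    ]]
```

View pics/side0.png

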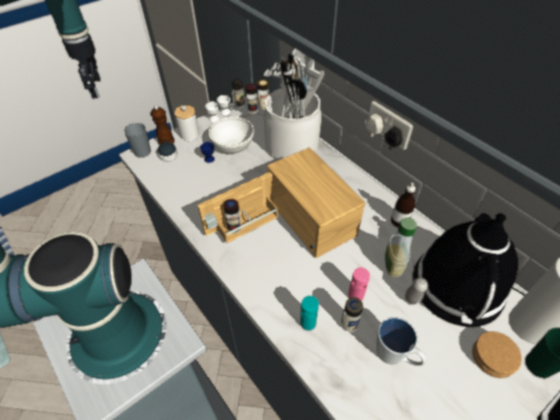

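View pics/top0.png

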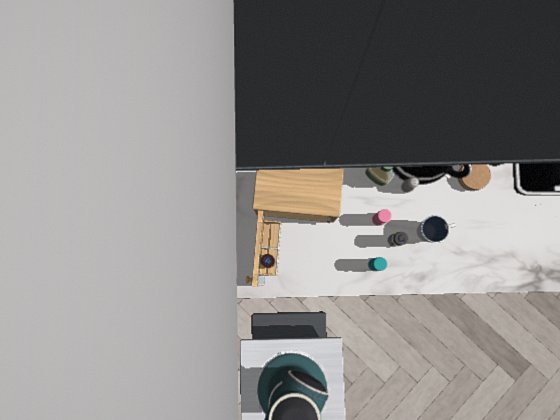

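The side picture shows the jar (dark cap) at about column 352, row 314, between the pink and turquoise look-alikes. In the top picture it is at (399,239). The door stands open at (262,250) in the top view, and its empty place is the half near the hinge.

```bash
python3 - <<'E'
from h import *
np.set_printoptions(precision=4,suppress=True)
def pr(n,p):print(n,p)
S=lambda r,c:ray("side",r,c);T=lambda r,c:ray("top",r,c)
print("jar z0",atz("side",322.5,346.3,0),atz("top",240.3,392.2,0),"tri",tri([S(322.5,346.3),T(240.3,392.2)]))
print("pink",atz("side",297.4,359.1,0),atz("top",218.5,378.5,0));print("turq",atz("side",320.8,307.6,0),atz("top",260.8,373.4,0))
for n,a,b,z in(("hinge",(185.9,272),(212.7,258.5),.085),("knob",(207.5,202.2),(276.1,246.7),.103),("latch",(222.9,205.5),(287.9,257.9),.085),("place",(218.7,259.7),(235.7,272.4),.03)):
    print(n,atz("side",*a,z),atz("top",*b,z),*tri([S(*a),T(*b)]))
print("jamb",atz("top",217,334.9,.085));print("cup",atz("side",222.2,314.5,0))
print("bottle",atz("side",264.3,389.4,0),"shaker",atz("side",296.6,409.6,0),"egg",atz("side",158.1,205.9,0))
im=cv2.imread("pics/top0.png")[150:310,225:445];cv2.imwrite("pics/topc.png",cv2.resize(im,None,fx=3.6,fy=3.6,interpolation=cv2.INTER_CUBIC))
im=cv2.imread("pics/side0.png")[140:345,180:380];cv2.imwrite("pics/sidec.png",cv2.resize(im,None,fx=2.9,fy=2.9,interpolation=cv2.INTER_CUBIC))
E
```

```text
jar z0 [ 0.4489 -0.3285  0.    ] [ 0.4458 -0.3305  0.    ] tri (array([ 0.4459, -0.3296,  0.0057]), [np.float64(0.0007043273422463168), np.float64(0.0007043273422463046)])
pink [ 0.5222 -0.3005  0.    ] [ 0.5168 -0.2905  0.    ]
turq [ 0.3785 -0.2659  0.    ] [ 0.3821 -0.2675  0.    ]
hinge [0.5427 0.0827 0.085 ] [0.5338 0.0904 0.085 ] [0.5392 0.0876 0.0819] [np.float64(0.005787210340272176), np.float64(0.005787210340272343)]
knob [0.3369 0.1246 0.103 ] [0.3432 0.1277 0.103 ] [0.3412 0.1291 0.0964] [np.float64(0.002228930297946133), np.float64(0.0022289302979462675)]
latch [0.3211 0.0876 0.085 ] [0.3075 0.0962 0.085 ] [0.3147 0.0929 0.0829] [np.float64(0.007960339265723202), np.float64(0.00796033926572315)]
place [0.4669 0.045  0.03  ] [0.4671 0.0509 0.03  ] [0.4689 0.0503 0.0229] [np.float64(0.001366440503690096), np.float64(0.0013664405036900812)]
jamb [ 0.5149 -0.1416  0.085 ]
cup [ 0.5973 -0.0467  0.    ]
bottle [ 0.6573 -0.2823  0.    ] shaker [ 0.6237 -0.3796  0.    ] egg [0.4974 0.39   0.    ]
```

View pics/topc.png

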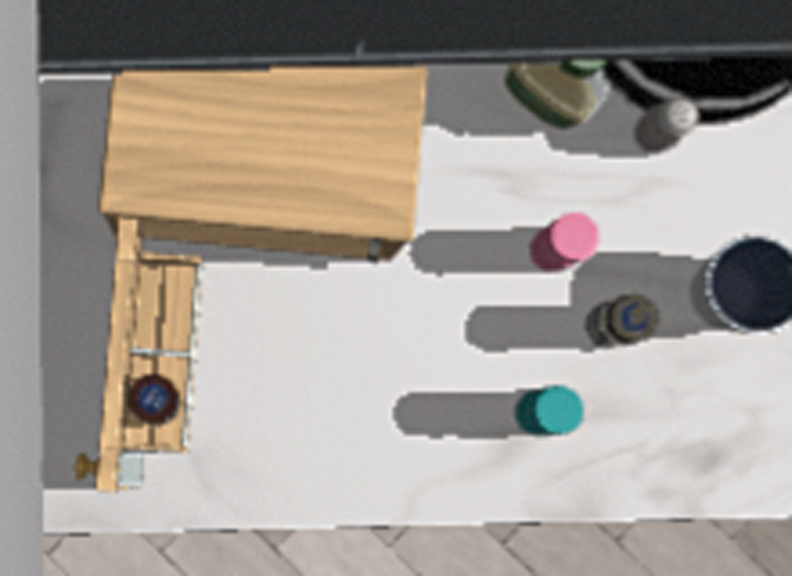

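View pics/sidec.png

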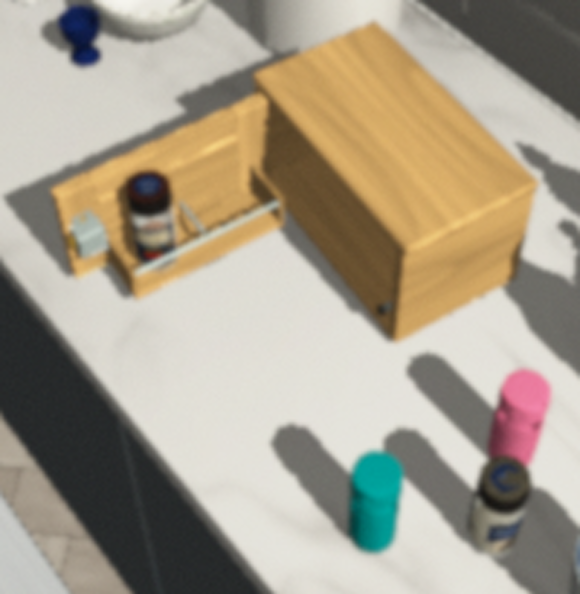

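The crops show the jar's dark cap at (630,320) in the top crop and the empty place between the wooden end and the cross bar at about (160,305). Nothing is blocking it. Next I fit the door geometry and work out the moves.

```bash
cat >> h.py <<'E'
from scipy.optimize import least_squares
Z={"spice_door_hinge":.085,"knob":.103,"latch":.085,"rack_place":.03}
L={"spice_door_hinge":(0,0),"knob":(.204,-.022),"latch":(.221,.007),"rack_place":(.062,.039)}
def pt(p,n):
    d=np.array([np.cos(p[2]),np.sin(p[2])]);inn=np.array([-d[1],d[0]]);r,o=L[n]   # inward = shutting direction
    return np.r_[np.array(p[:2])+r*d+o*inn,Z[n]]
def move(goal,yaw=None):
    s=bot.read_state();M=R.from_rotvec(s["tcp_rot"]).as_matrix()
    dt=0 if yaw is None else (np.arctan2(M[1,1],M[0,1])-yaw+np.pi/2)%np.pi-np.pi/2
    return M.T@(np.array(goal)-s["tool_pos"]),dt
E
python3 - <<'E'
from h import *
np.set_printoptions(precision=4,suppress=True)
ob=[("side","spice_door_hinge",185.9,272),("top","spice_door_hinge",212.7,258.5),("side","knob",207.5,202.2),("top","knob",276.1,246.7),("side","latch",222.9,205.5),("top","latch",287.9,257.9),("side","rack_place",218.7,259.7),("top","rack_place",235.7,272.4)]
f=lambda p:np.concatenate([np.array(proj(c,pt(p,n)))-[col,row] for c,n,row,col in ob])
r=least_squares(f,[.537,.087,np.pi],loss="soft_l1")
print(r.x,f(r.x).reshape(-1,2));[print(n,pt(r.x,n)) for n in Z]
for g in((.45,.15,.23),(.446,-.3295,.23)):print(move(g,r.x[2]))
E
```

```text
[0.5368 0.0841 3.0546] [[-1.9189  0.6613]
 [ 2.0693 -1.0133]
 [-0.2941  0.4572]
 [ 1.3782  2.6079]
 [-3.3693 -1.042 ]
 [-0.1027 -2.8739]
 [ 0.1217 -1.9876]
 [ 0.0433 -1.4329]]
spice_door_hinge [0.5368 0.0841 0.085 ]
knob [0.3355 0.1237 0.103 ]
latch [0.316  0.0963 0.085 ]
rack_place [0.4716 0.0506 0.03  ]
(array([-0.3407, -0.3449,  0.0013]), np.float64(1.2099848982860806))
(array([-0.5447, -0.7789,  0.0013]), np.float64(1.2099848982860806))
```

```bash
python3 -m jog '[[0,0,0,0.173],[0,0,0,0.173],[0,0,0,0.173],[0,0,0,0.173],[0,0,0,0.173]]' 0.75 | tail -1
python3 -m jog '[[0,0,0,0.173],[0,0,0,0.173],[-0.055,0.025,0,0],[-0.055,0.025,0,0],[-0.055,0.025,0,0]]' >/dev/null
python3 -m jog '[[-0.055,0.025,0,0],[-0.055,0.025,0,0],[-0.055,0.025,0,0],[-0.055,0.025,0,0],[-0.055,0.025,0,0]]' >/dev/null
python3 -m jog '[[-0.059,0.005,0,0],[-0.059,0.005,0,0],[-0.059,0.005,0,0],[-0.059,0.005,0,0],[-0.059,0.005,0,0]]' >/dev/null
python3 -m jog '[[-0.059,0.005,0,0],[-0.059,0.005,0,0],[-0.059,0.005,0,0],[0,0,0,0]]'
python3 - <<'E'
from h import *
print(move((.446,-.3295,.2),3.0546));bot.read_camera("top")
print(bot.spot_point("top","jar"))
E
```

```text
grip_force: 0.0
time: 4.2
tool_pos: [0.4507, -0.325, 0.2313]
tcp_rot: [2.321, 2.115, -0.001]
wrist_force: [-0.9, 0.9, -0.6]
width: 0.752
grip_force: 0.0
(array([-0.00491614, -0.0042972 ,  0.03129386]), np.float64(-0.005889446904826734))
[{'pixel': [217.4, 377.0], 'conf': 0.81}, {'pixel': [261.2, 373.6], 'conf': 0.77}, {'pixel': [239.8, 392.3], 'conf': 0.53}, {'pixel': [210.2, 258.3], 'conf': 0.32}]
```

```bash
python3 -m jog '[[-0.005,-0.004,0.04,-0.006],[0,0,0.04,0],[0,0,0.04,0],[0,0,0.03,0],[0,0,0.0125,0]]' | tail -5
python3 -m jog '[[0,0,0,0],[0,0,0,0],[0,0,0,0],[0,0,0,0],[0,0,0,0]]' 0 30
python3 -m jog '[[0,0,0,0],[0,0,-0.02,0],[0,0,-0.03,0]]' - 30; python3 - <<'E'
from h import *
snap("side","grasp")
E
```

```text
tool_pos: [0.4458, -0.323, 0.0669]
tcp_rot: [-2.306, -2.128, 0.0]
wrist_force: [-0.7, -0.3, 0.6]
width: 0.754
grip_force: 0.0
time: 5.55
tool_pos: [0.4472, -0.3262, 0.0696]
tcp_rot: [2.31, 2.127, 0.0]
wrist_force: [0.2, -0.8, 2.1]
width: 0.463
grip_force: 31.8
time: 5.92
tool_pos: [0.4455, -0.3248, 0.1176]
tcp_rot: [-2.308, -2.126, 0.001]
wrist_force: [0.5, 0.1, -0.5]
width: 0.468
grip_force: 31.5
```

View pics/grasp.png

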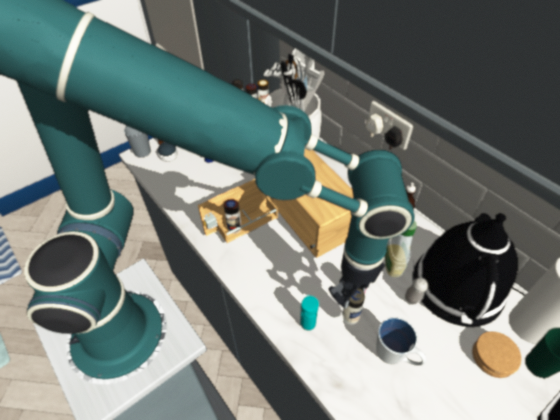

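The jar is gripped and lifted (fingers on its cap near (352,295)). I'll lift it higher and average the readings, since the pose readings are noisy.

```bash
cat >> h.py <<'E'
def avg(n=6):
    P=[];Y=[]
    for _ in range(n):
        bot.read_camera("side");s=bot.read_state();P.append(s["tool_pos"]);M=R.from_rotvec(s["tcp_rot"]).as_matrix();Y.append(M[:,1]*np.sign(M[0,1]))
    return np.mean(P,0),np.std(P,0),np.arctan2(*np.mean(Y,0)[[1,0]])
E
python3 -m jog '[[0,0,-0.05,0],[0,0,-0.05,0],[0,0,-0.03,0],[0,0,0,0],[0,0,0,0]]' | head -2
python3 - <<'E'
from h import *
print(avg());
for c in("side","top"):
    bot.read_camera(c);print([(np.round(r["pixel"],1),round(r["conf"],2)) for r in bot.spot_point(c,"jar")])
    print([(np.round(r["box"]),round(r["conf"],2)) for r in bot.search_frame(c,"jar")])
E
```

```text
time: 6.6
tool_pos: [0.446, -0.3252, 0.247]
(array([ 0.44587061, -0.32506408,  0.24660992]), array([0.00022446, 0.00015935, 0.00041602]), np.float64(-0.08202813681300475))
[(array([297.3, 357.9]), 0.63), (array([298.1, 409.3]), 0.27)]
[(array([349., 254., 376., 295.]), 0.71), (array([299., 295., 320., 331.]), 0.68), (array([350., 292., 362., 302.]), 0.57)]
[(array([262.2, 373.7]), 0.73), (array([235.6, 407.7]), 0.65), (array([217.3, 376.1]), 0.58)]
[(array([372., 207., 390., 230.]), 0.6), (array([369., 254., 384., 271.]), 0.57), (array([246., 211., 280., 287.]), 0.54), (array([368., 164., 394., 184.]), 0.47)]
```

```bash
python3 -m jog '[[0.03,0,0,0],[0.05,-0.001,0,0],[0.05,-0.001,0,0],[0.05,-0.001,0,0],[0.05,-0.001,0,0]]' >/dev/null
python3 -m jog '[[0.05,-0.001,0,0],[0.05,-0.0005,0,0],[0.03,0,0,0],[0.02,0,0.02,0],[0,0,0,0]]'|tail -3
python3 - <<'E'
from h import *
for i in range(8):bot.read_camera("top")
print(avg());I={}
for c in("side","top"):
    I[c]=snap(c,c+"h");
    for t in("jar","rack_place","spice_door_hinge","knob","latch","keeper_jamb"):print(c,t,[(np.round(r["pixel"],1),round(r["conf"],2)) for r in bot.spot_point(c,t)])
    print([(np.round(r["box"]),round(r["conf"],2)) for r in bot.search_frame(c,"jar")])
a=cv2.resize(I["side"][140:250,180:300],(600,550),interpolation=cv2.INTER_CUBIC)
cv2.imwrite("pics/sh.png",a[...,::-1])
E
```

```text
wrist_force: [-0.5, -0.4, -0.7]
width: 0.469
grip_force: 31.6
(array([0.47252279, 0.05310382, 0.2290044 ]), array([9.13770178e-05, 1.46077327e-04, 1.50296202e-04]), np.float64(-0.08260558387389096))
side jar [(array([296., 357.]), 0.88), (array([323.1, 307.8]), 0.85), (array([183.4, 258.8]), 0.58), (array([220. , 312.8]), 0.43)]
side rack_place [(array([215.7, 262. ]), 0.82)]
side spice_door_hinge [(array([185.8, 270.6]), 0.69), (array([298. , 411.4]), 0.23)]
side knob [(array([209.1, 202.2]), 0.9)]
side latch []
side keeper_jamb [(array([240. , 313.5]), 0.86)]
[(array([352., 266., 370., 302.]), 0.9), (array([250., 150., 268., 192.]), 0.85), (array([298., 293., 319., 329.]), 0.8), (array([198., 142., 214., 165.]), 0.65)]
top jar [(array([264.7, 371.4]), 0.73), (array([218.8, 378.9]), 0.7)]
top rack_place [(array([234. , 269.7]), 0.77)]
top spice_door_hinge [(array([173.9, 376.6]), 0.66)]
top knob [(array([274.7, 246. ]), 0.78)]
top latch [(array([284.5, 261.6]), 0.66)]
top keeper_jamb [(array([220.4, 333.3]), 0.64)]
[(array([374., 207., 392., 228.]), 0.58), (array([368., 256., 385., 271.]), 0.57)]
```

View pics/sh.png

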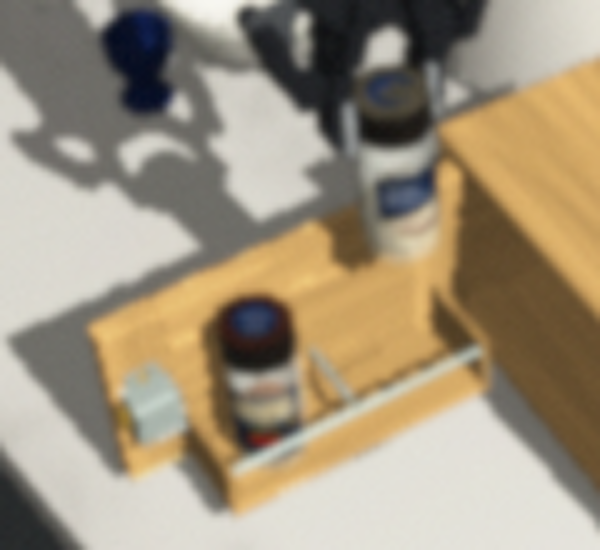

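Hover: the held jar is upright (base near crop (402,258)), above and behind the empty place. The rail runs from (235,470) to (480,350), and the neighbour's cap is at (256,318). Next I measure the jar against the rack.

```bash
python3 - <<'E'
from h import *
np.set_printoptions(precision=4,suppress=True)
C=lambda x,y,z:atz("side",140+y/5,180+x/5,z)
print("neigh cap side",C(256,318,.135),"top",atz("top",150+398/3.6,225+154/3.6,.135))
print("held cap side",C(393,88,.265),"held base",C(402,250,.16))
print("orig cap top",atz("top",150+319/3.6,225+632/3.6,.105),"orig cap side",atz("side",140+476/2.9,180+506/2.9,.105))
print("rail",C(235,470,.062),C(480,350,.062),"floor front edge bottom",C(240,510,.02),C(487,390,.02))
print("door top free/inner",C(93,325,.143),C(450,165,.143))
print("crossbar",C(312,350,.062),C(352,400,.062))
T=lambda x,y,z:atz("top",150+y/3.6,225+x/3.6,z)
print("top: rail",T(198,262,.062),T(188,450,.062),"crossbar",T(135,353,.062),T(192,353,.062),"woodend",T(140,257,.067),T(200,262,.067),"door inner top",T(136,255,.143),T(120,450,.143),"outer",T(118,225,.143),T(98,488,.143))
# segment dark/labelled jar masks
for c in("side","top"):
    bot.read_camera(c)
    for r in bot.regions_of(c,"jar"):
        ys,xs=np.nonzero(r["pixels"]);print(c,round(r["conf"],2),np.round(r["box"]),xs.mean(),ys.mean(),len(xs))
E
```

```text
neigh cap side [0.3923 0.0617 0.135 ] top [0.3864 0.0634 0.135 ]
held cap side [0.4736 0.0404 0.265 ] held base [0.4676 0.033  0.16  ]
orig cap top [ 0.4431 -0.3317  0.105 ] orig cap side [ 0.4502 -0.336   0.105 ]
rail [0.3528 0.0365 0.062 ] [0.507  0.0196 0.062 ] floor front edge bottom [0.3536 0.0407 0.02  ] [0.5128 0.0215 0.02  ]
door top free/inner [0.3208 0.1046 0.143 ] [0.5357 0.0806 0.143 ]
crossbar [0.4336 0.0792 0.062 ] [0.4299 0.0358 0.062 ]
top: rail [0.5039 0.0258 0.062 ] [0.3443 0.038  0.062 ] crossbar [0.4272 0.0813 0.062 ] [0.4261 0.0327 0.062 ] woodend [0.5088 0.0753 0.067 ] [0.5033 0.0241 0.067 ] door inner top [0.5019 0.0754 0.143 ] [0.3455 0.0911 0.143 ] outer [0.5268 0.0896 0.143 ] [0.316  0.1091 0.143 ]
side 0.71 [299. 297. 317. 331.] 308.453154875717 312.321223709369 523
side 0.65 [249. 152. 268. 193.] 258.8449744463373 172.15672913117547 587
side 0.58 [350. 267. 373. 303.] 358.3974820143885 284.52338129496405 556
top 0.71 [370. 206. 391. 227.] 381.11494252873564 216.77011494252875 261
top 0.5 [366. 255. 383. 268.] 377.125 263.86574074074076 216
```

```bash
python3 - <<'E'
import cv2
a=cv2.imread("pics/toph.png")[195:300,230:350];cv2.imwrite("pics/th.png",cv2.resize(a,None,fx=5.5,fy=5.5,interpolation=cv2.INTER_CUBIC))
E
```

```text
(no output)
```

View pics/th.png

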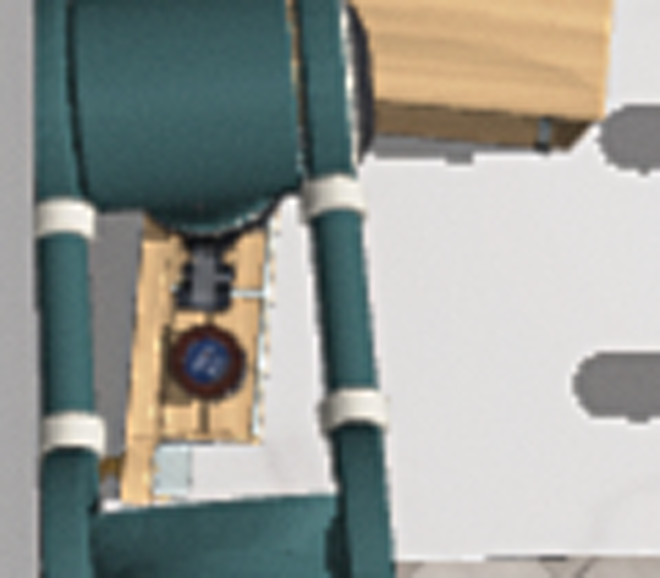

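The top view shows the fingers at crop (205,280) and the neighbour's cap at (208,362). Image columns in both views give the lateral offset most precisely, so I compare those.

```bash
python3 - <<'E'
from h import *
np.set_printoptions(precision=4,suppress=True)
im=cv2.imread("pics/toph.png").astype(float);g=cv2.cvtColor(im.astype(np.uint8),cv2.COLOR_BGR2GRAY)
print("rows cap",[ (r,g[r,258:282].astype(int).tolist()) for r in (258,260,262)])
print("fing",[ (r,g[r,258:282].astype(int).tolist()) for r in (244,246,248,249)])
for z in(.24,.28,.3):print("hand",z,atz("top",195+280/5.5,230+205/5.5,z))
print("neigh",atz("top",195+362/5.5,230+208/5.5,.135))
S=cv2.imread("pics/sideh.png");s=cv2.cvtColor(S,cv2.COLOR_BGR2GRAY)
for r in(165,172,176,180,184):print(r,s[r,246:274].tolist())
for r in(206,210,216,220,224):print(r,s[r,218:246].tolist())
# predicted columns
for y in(.045,.049,.053):print(y,[np.round(proj("side",(.4725,y,z)),1) for z in(.265,.212,.16)])
for y in(.058,.062,.066):print("n",y,[np.round(proj("side",(.389,y,z)),1) for z in(.135,.082,.03)])
E
```

```text
rows cap [(258, [219, 116, 63, 42, 41, 46, 63, 55, 59, 85, 87, 56, 52, 46, 39, 57, 129, 175, 156, 205, 185, 216, 222, 223]), (260, [206, 110, 54, 42, 47, 60, 53, 76, 110, 93, 72, 86, 72, 54, 43, 38, 81, 163, 146, 236, 230, 224, 221, 223]), (262, [193, 105, 58, 43, 38, 43, 50, 71, 63, 71, 112, 78, 65, 49, 40, 43, 93, 142, 121, 206, 222, 223, 223, 222])]
fing [(244, [177, 179, 158, 156, 127, 61, 37, 78, 95, 100, 96, 62, 47, 44, 76, 180, 193, 184, 179, 151, 202, 201, 221, 222]), (246, [177, 198, 165, 151, 100, 39, 30, 91, 99, 97, 91, 60, 48, 62, 132, 184, 188, 175, 170, 154, 213, 208, 219, 222]), (248, [178, 191, 162, 93, 45, 43, 57, 107, 114, 109, 93, 54, 39, 65, 185, 199, 189, 195, 191, 186, 241, 233, 224, 221]), (249, [176, 192, 163, 103, 58, 48, 68, 109, 115, 111, 95, 58, 42, 55, 146, 189, 160, 154, 153, 124, 202, 222, 224, 222])]
hand 0.24 [0.4224 0.0604 0.24  ]
hand 0.28 [0.42  0.059 0.28 ]
hand 0.3 [0.4187 0.0583 0.3   ]
neigh [0.3857 0.0633 0.135 ]
165 [32, 46, 87, 133, 136, 93, 39, 24, 21, 21, 26, 24, 25, 28, 27, 27, 28, 30, 36, 60, 89, 115, 144, 162, 173, 180, 182, 181]
172 [1
[... 963 characters left out ...]
 78, 74, 76, 93, 110, 120, 122, 124, 132, 140, 149, 159, 167, 160, 142, 148, 168, 175, 169, 154, 132, 123]
224 [144, 155, 160, 159, 141, 107, 81, 75, 64, 50, 58, 76, 96, 111, 124, 125, 119, 110, 99, 90, 87, 92, 121, 140, 151, 170, 187, 204]
0.045 [array([257.1, 156.8]), array([258.2, 172.4]), array([259.1, 186.5])]
0.049 [array([256.1, 155.9]), array([257.2, 171.5]), array([258.2, 185.7])]
0.053 [array([255.2, 155.1]), array([256.3, 170.7]), array([257.3, 184.8])]
n 0.058 [array([231., 205.]), array([232.9, 217.8]), array([234.7, 229.5])]
n 0.062 [array([230.1, 204.1]), array([232.1, 216.9]), array([233.8, 228.7])]
n 0.066 [array([229.2, 203.2]), array([231.2, 216.1]), array([233. , 227.8])]
```

```bash
python3 -m jog '[[0.012,0,0,0],[0,0,0.02,0],[0,0,0.02,0],[0,0,0.01,0],[0,0,0,0]]'
python3 - <<'E'
from h import *
p=avg();print(p)
I=bot.read_camera("side");print([(np.round(r["box"]),round(r["conf"],2),np.nonzero(r["pixels"])[1].mean()) for r in bot.regions_of("side","jar")])
a=cv2.resize(I[150:250,190:290],(600,600),interpolation=cv2.INTER_CUBIC);cv2.imwrite("pics/sl.png",a[...,::-1])
E
```

```text
time: 10.78
tool_pos: [0.4728, 0.0657, 0.1781]
tcp_rot: [-2.309, -2.128, 0.002]
wrist_force: [0.3, -0.2, -1.4]
width: 0.466
grip_force: 31.6
(array([0.47394053, 0.06554593, 0.17953064]), array([2.29866290e-04, 7.50506669e-05, 3.03794582e-04]), np.float64(-0.08198146990132701))
[(array([353., 267., 369., 303.]), 0.78, np.float64(358.470796460177)), (array([248., 164., 266., 202.]), 0.72, np.float64(257.48571428571427)), (array([301., 296., 320., 335.]), 0.6, np.float64(309.1459143968872))]
```

View pics/sl.png

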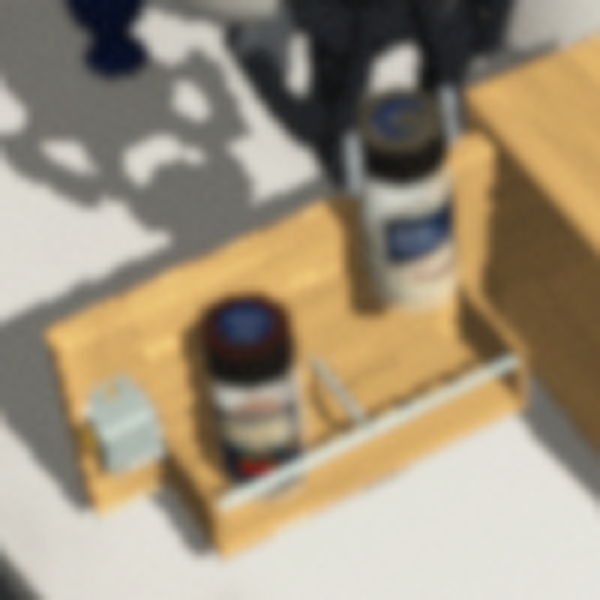

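Held cap now at crop (403,118), neighbour's cap at (247,322). The body mid-columns are about 412 (row 235) and 256 (row 410).

```bash
python3 - <<'E'
from h import *
np.set_printoptions(precision=4,suppress=True)
C=lambda x,y,z:atz("side",150+y/6,190+x/6,z)
n=C(247,322,.135);h=C(403,118,.2155);print("caps",n,h,h-n,"want .0827 -.0073")
X=(.474,.389)
for y in(.050,.054,.058,.062):print(y,[np.round((np.array(proj("side",(.474,y,z)))-[190,150])*6) for z in(.2155,.165,.1105)])
for y in(.058,.062,.066):print(y,[np.round((np.array(proj("side",(.389,y,z)))-[190,150])*6) for z in(.135,.085,.03)])
s=cv2.cvtColor(bot.read_camera("side"),cv2.COLOR_RGB2GRAY)
for r in(176,182,185,190,194,198,200,202):print(r,s[r,246:274].tolist())
E
```

```text
caps [0.3921 0.0615 0.135 ] [0.4744 0.0515 0.2155] [ 0.0823 -0.0101  0.0805] want .0827 -.0073
0.05 [array([404., 120.]), array([410., 203.]), array([416., 286.])]
0.054 [array([399., 115.]), array([405., 198.]), array([411., 281.])]
0.058 [array([393., 110.]), array([399., 193.]), array([405., 276.])]
0.062 [array([387., 105.]), array([394., 188.]), array([400., 271.])]
0.058 [array([246., 330.]), array([257., 403.]), array([268., 477.])]
0.062 [array([241., 325.]), array([252., 397.]), array([263., 472.])]
0.066 [array([235., 319.]), array([247., 392.]), array([258., 467.])]
176 [51, 92, 134, 128, 81, 37, 23, 27, 29, 29, 31, 31, 31, 28, 28, 28, 35, 67, 121, 165, 181, 186, 188, 186, 181, 167, 122, 84]
182 [83, 89, 105, 113, 123, 149, 174, 185, 191, 192, 192, 191, 190, 190, 189, 192, 190, 173, 144, 142, 158, 170, 173, 172, 157, 120, 88, 76]
185 [99, 83, 81, 85, 107, 140, 159, 163, 164, 158, 152, 147, 150, 147, 138, 124, 102, 76, 69, 107, 151, 169, 171, 169, 156, 125, 96, 80]
190 [165, 125, 91, 81, 82, 96, 114, 113, 86, 71, 82, 89, 88, 92, 96, 96, 98, 112, 131, 144, 161, 169, 172, 163, 144, 108, 84, 77]
194 [172, 129, 91, 79, 79, 87, 105, 115, 114, 112, 114, 130, 148, 161, 176, 186, 192, 184, 172, 167, 170, 172, 171, 157, 122, 89, 78, 78]
198 [167, 153, 115, 89, 81, 84, 92, 102, 120, 141, 159, 176, 190, 197, 204, 203, 205, 209, 206, 183, 144, 133, 146, 143, 113, 83, 74, 75]
200 [176, 160, 122, 89, 79, 78, 84, 96, 115, 139, 155, 171, 180, 191, 197, 199, 200, 202, 197, 174, 126, 95, 108, 130, 132, 109, 86, 81]
202 [174, 166, 152, 124, 106, 108, 117, 129, 150, 167, 174, 177, 181, 181, 182, 182, 184, 189, 184, 162, 113, 79, 71, 82, 101, 116, 113, 102]
```

```bash
python3 -m jog '[[0.001,0,0.02,0],[0,0,0.015,0],[0,0,0,0]]' | sed -n 2,4p
python3 -m jog '[[0,0,0.01,0],[0,0,0.01,0],[0,0,0.01,0],[0,0,0.005,0],[0,0,0,0]]'| sed -n 2,4p
```

```text
tool_pos: [0.472, 0.0662, 0.1421]
tcp_rot: [-2.309, -2.127, 0.005]
wrist_force: [-0.0, -0.8, -1.1]
tool_pos: [0.473, 0.0663, 0.1082]
tcp_rot: [-2.31, -2.128, 0.001]
wrist_force: [0.6, -0.3, -0.6]
```

```bash
python3 -m jog '[[0,0,0.004,0],[0,0,0.003,0],[0,0,0,0]]' | sed -n 2,4p
python3 -m jog '[[0,0,0.002,0],[0,0,0,0]]'| sed -n 2,4p
python3 - <<'E'
from h import *
print(avg());print(bot.read_state()["wrist_force"])
E
```

```text
tool_pos: [0.4733, 0.0664, 0.1016]
tcp_rot: [-2.31, -2.128, 0.001]
wrist_force: [-0.4, 0.9, 0.0]
tool_pos: [0.4734, 0.0663, 0.0997]
tcp_rot: [-2.311, -2.128, 0.0]
wrist_force: [0.7, -0.9, -0.8]
(array([0.47351862, 0.06638223, 0.09984533]), array([4.71173230e-05, 9.59603864e-06, 5.12458709e-05]), np.float64(-0.0819964335220197))
[-0.23923075  0.1229939  -1.08992319]
```

```bash
for i in 1; do python3 -m jog '[[0,0,0.001,0],[0,0,0,0]]'| sed -n 2,4p; python3 -m jog '[[0,0,0.001,0],[0,0,0,0]]'| sed -n 2,4p; done
python3 - <<'E'
from h import *
print(avg());print(bot.read_state()["wrist_force"])
E
```

```text
tool_pos: [0.4738, 0.0664, 0.0995]
tcp_rot: [2.31, 2.128, 0.001]
wrist_force: [-0.5, 0.1, 4.3]
tool_pos: [0.4741, 0.0664, 0.0993]
tcp_rot: [2.31, 2.128, 0.001]
wrist_force: [-2.7, -0.0, 11.0]
(array([0.474121  , 0.06641648, 0.09932035]), array([1.26723569e-05, 1.07518469e-05, 9.59917329e-06]), np.float64(-0.08190840776756726))
[-3.07301369 -0.29818737  9.2834917 ]
```

```bash
python3 -m jog '[[0,0,-0.001,0],[0,0,0,0]]' | sed -n 4p
python3 -m jog '[[0,0,0,0],[0,0,0,0],[0,0,0,0]]' 0.65 | sed -n 4,6p
python3 -m jog '[[0,0,-0.01,0],[0,0,-0.03,0],[0,0,-0.04,0],[0,0,-0.05,0],[0,0,-0.02,0]]' | sed -n 2,4p
python3 - <<'E'
from h import *
I=snap("side","rel");a=cv2.resize(I[150:250,190:290],(600,600),interpolation=cv2.INTER_CUBIC);cv2.imwrite("pics/rl.png",a[...,::-1])
E
```

```text
wrist_force: [-0.7, -0.1, 6.5]
wrist_force: [-0.8, -0.2, -0.1]
width: 0.649
grip_force: 0.0
tool_pos: [0.4754, 0.0666, 0.2534]
tcp_rot: [2.308, 2.126, 0.008]
wrist_force: [0.3, 0.3, -0.5]
```

View pics/rl.png

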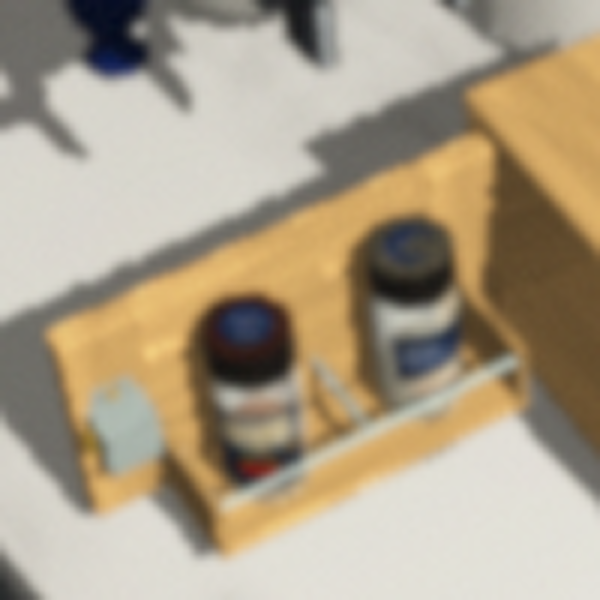

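The jar stands upright in the empty place, cap at crop (410,250), behind the rail. Now I close the fingers and go round to the door's outer face.

```bash
python3 -m jog '[[0.036,-0.045,0,0],[0.036,-0.045,0,0],[0,0,0,0],[0,0,0.04,0],[0,0,0.04,0]]' 0 20 | sed -n 2,4p
python3 -m jog '[[0,0,0.04,0],[0,0,0.015,0],[-0.01,0,0,0],[-0.01,0,0,0],[0,0,0,0]]' 

```

```text
tool_pos: [0.3907, 0.1454, 0.1685]
tcp_rot: [2.309, 2.128, 0.003]
wrist_force: [0.3, -0.1, -0.1]
time: 16.5
tool_pos: [0.3893, 0.125, 0.1154]
tcp_rot: [2.311, 2.126, 0.004]
wrist_force: [0.8, -1.1, 0.1]
width: -0.002
grip_force: 0.0
```

```bash
python3 -m jog '[[-0.004,0,0,0],[-0.004,0,0,0],[-0.004,0,0,0],[-0.004,0,0,-0.02],[-0.005,0,0,-0.03]]' | sed -n 2,4p
python3 -m jog '[[-0.006,-0.0004,0,-0.04],[-0.006,-0.0004,0,-0.04],[-0.006,-0.0004,0,-0.04],[-0.006,-0.0004,0,-0.04],[-0.006,-0.0004,0,-0.04]]' | sed -n 2,4p
python3 - <<'E'
from h import *
bot.read_camera("top")
for t in("knob","latch","spice_door_hinge"):print(t,[(r["pixel"],atz("top",*r["pixel"],Z[t]).round(4),r["conf"]) for r in bot.spot_point("top",t)[:2]])
E
```

```text
tool_pos: [0.3863, 0.1045, 0.1137]
tcp_rot: [-2.255, -2.188, 0.0]
wrist_force: [0.0, 0.1, -0.4]
tool_pos: [0.3859, 0.0744, 0.1138]
tcp_rot: [-2.025, -2.402, -0.0]
wrist_force: [0.1, 0.3, -0.2]
knob [([275.4, 262.9], array([0.3441, 0.0797, 0.103 ]), 0.63)]
latch [([282.9, 278.3], array([0.3208, 0.0349, 0.085 ]), 0.62)]
spice_door_hinge [([210.3, 258.8], array([0.5412, 0.0894, 0.085 ]), 0.56)]
```

```bash
python3 -m jog '[[-0.006,-0.0004,0,-0.04],[-0.006,-0.0004,0,-0.04],[-0.006,-0.0004,0,-0.04],[-0.006,-0.0004,0,-0.04],[-0.006,-0.0004,0,-0.04]]' | sed -n 2,4p
python3 -m jog '[[-0.006,-0.0004,0,-0.04],[-0.006,-0.0004,0,-0.04],[-0.006,-0.0004,0,-0.04],[-0.006,-0.0004,0,-0.04],[-0.006,-0.0004,0,-0.04]]' | sed -n 2,4p
python3 -m jog '[[-0.006,-0.0004,0,-0.04],[-0.006,-0.0004,0,-0.04],[-0.006,-0.0004,0,-0.04],[-0.006,-0.0004,0,-0.04],[-0.006,-0.0004,0,-0.04]]' | sed -n 2,4p
python3 - <<'E'
from h import *
bot.read_camera("top");print(bot.read_state()["time"],avg())
for t in("knob","latch","spice_door_hinge"):print(t,[(r["pixel"],atz("top",*r["pixel"],Z[t]).round(4),r["conf"]) for r in bot.spot_point("top",t)[:2]])
E
```

```text
tool_pos: [0.3912, 0.0452, 0.1137]
tcp_rot: [-1.776, -2.591, -0.0]
wrist_force: [1.0, 0.8, 0.3]
tool_pos: [0.4023, 0.0174, 0.1137]
tcp_rot: [-1.508, -2.755, 0.0]
wrist_force: [-0.2, 1.1, 1.1]
tool_pos: [0.4188, -0.0077, 0.1136]
tcp_rot: [-1.225, -2.892, 0.0]
wrist_force: [-0.4, -0.0, -0.0]
19.875 (array([ 0.41888906, -0.00771001,  0.11372774]), array([1.75448893e-04, 1.05187603e-04, 3.23930890e-05]), np.float64(0.7673676429036158))
knob []
latch [([174.7, 375.0], array([ 0.6427, -0.2695,  0.085 ]), 0.65)]
spice_door_hinge [([212.2, 259.7], array([0.5353, 0.0868, 0.085 ]), 0.61)]
```

```bash
python3 -m jog '[[-0.006,-0.0004,0,-0.04],[-0.006,-0.0004,0,-0.04],[-0.006,-0.0004,0,-0.04],[-0.006,-0.0004,0,-0.04],[-0.006,-0.0004,0,-0.04]]' | sed -n 2,4p
python3 -m jog '[[-0.006,-0.0004,0,-0.04],[-0.006,-0.0004,0,-0.04],[-0.005,-0.0004,0,-0.03],[-0.003,-0.0002,0,-0.02],[0,0,0,0]]' | sed -n 2,4p
python3 - <<'E'
from h import *
I=snap("side","sw");print(bot.read_state()["time"],avg())
for t in("knob","latch","spice_door_hinge","keeper_jamb"):print(t,[(r["pixel"],atz("side",*r["pixel"],Z.get(t,.085)).round(4),r["conf"]) for r in bot.spot_point("side",t)[:2]])
a=cv2.resize(I[140:260,190:340],(750,600),interpolation=cv2.INTER_CUBIC);cv2.imwrite("pics/swc.png",a[...,::-1])
E
```

```text
tool_pos: [0.4399, -0.0292, 0.1137]
tcp_rot: [-0.931, -3.0, 0.0]
wrist_force: [-0.6, 0.2, -0.2]
tool_pos: [0.4566, -0.0409, 0.1138]
tcp_rot: [0.736, 3.054, 0.0]
wrist_force: [-0.2, -0.2, 0.2]
21.625 (array([ 0.4562672 , -0.04079674,  0.11379554]), array([2.82741604e-05, 5.48939390e-06, 7.97920610e-06]), np.float64(1.0978994023337258))
knob [([240.0, 274.6], array([ 0.4217, -0.0834,  0.103 ]), 0.61)]
latch []
spice_door_hinge []
keeper_jamb [([241.3, 313.6], array([ 0.5049, -0.1393,  0.085 ]), 0.72)]
```

View pics/swc.png

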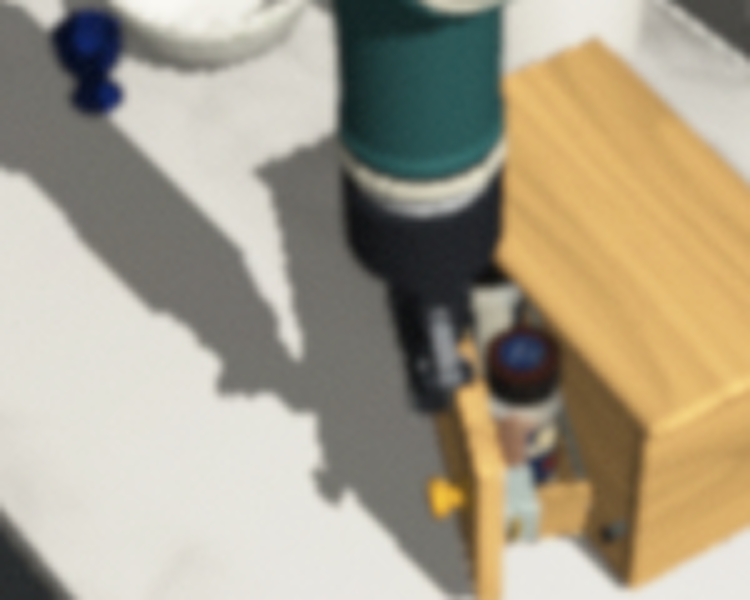

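The door is at about 0.38 rad with the jar riding in its rack, and the yellow knob is at crop (445,497). I'll move the fingers to the knob and go on slowly.

```bash
python3 -m jog '[[0.025,0,0,0],[0,-0.027,0,0],[0,-0.027,0.008,0],[0,0,0.009,0],[-0.003,0,0,0]]' | sed -n 2,4p
python3 -m jog '[[-0.006,-0.001,0,-0.03],[-0.006,-0.001,0,-0.03],[-0.006,-0.001,0,-0.03],[-0.006,-0.001,0,-0.03],[-0.006,-0.001,0,-0.03]]' | sed -n 2,4p
python3 - <<'E'
from h import *
bot.read_camera("side");print(bot.read_state()["time"],avg(),bot.read_state()["q"])
for t in("knob","latch","spice_door_hinge","keeper_jamb"):print(t,[(r["pixel"],atz("side",*r["pixel"],Z.get(t,.085)).round(4),r["conf"]) for r in bot.spot_point("side",t)[:2]])
E
```

```text
tool_pos: [0.4116, -0.0785, 0.0959]
tcp_rot: [-0.736, -3.052, -0.001]
wrist_force: [0.2, 0.5, -0.1]
tool_pos: [0.4381, -0.0957, 0.0968]
tcp_rot: [0.502, 3.101, 0.0]
wrist_force: [-0.0, 0.4, 0.1]
23.425 (array([ 0.43774103, -0.09564029,  0.09679812]), array([0.00038945, 0.00017871, 0.00010796]), np.float64(1.2479962375693459)) [-2.70516179e-01 -4.05639750e-02  2.20728256e+00 -1.52627786e-05
  9.75060625e-01 -1.51845459e+00]
knob [([239.5, 304.9], array([ 0.4821, -0.1304,  0.103 ]), 0.73), ([238.5, 290.0], array([ 0.4549, -0.1043,  0.103 ]), 0.71)]
latch [([239.9, 304.4], array([ 0.4894, -0.1211,  0.085 ]), 0.67), ([240.1, 313.1], array([ 0.5064, -0.1357,  0.085 ]), 0.5)]
spice_door_hinge []
keeper_jamb [([239.8, 312.8], array([ 0.5065, -0.1345,  0.085 ]), 0.63)]
```

```bash
python3 -m jog '[[-0.005,-0.0007,0,-0.02],[-0.005,-0.0007,0,-0.02],[-0.005,-0.0007,0,-0.02],[0,0,0,0]]' | sed -n 2,4p
python3 -m jog '[[-0.004,-0.0007,0,-0.02],[-0.004,-0.0007,0,-0.02],[-0.004,0,0,-0.02],[0,0,0,0]]' | sed -n 2,4p
python3 - <<'E'
from h import *
I=snap("side","kn");print(bot.read_state()["time"],avg())
print([(r["pixel"],r["conf"]) for r in bot.spot_point("side","knob")[:2]])
a=cv2.resize(I[150:260,240:350],(600,600),interpolation=cv2.INTER_CUBIC);cv2.imwrite("pics/knc.png",a[...,::-1])
E
```

```text
tool_pos: [0.452, -0.1023, 0.0969]
tcp_rot: [0.411, 3.114, -0.0]
wrist_force: [-0.2, 0.3, -0.4]
tool_pos: [0.4627, -0.1063, 0.0967]
tcp_rot: [-0.318, -3.125, 0.0]
wrist_force: [-0.8, -0.4, -0.4]
24.975 (array([ 0.46264842, -0.10622433,  0.09682545]), array([2.41449698e-05, 1.10021120e-05, 3.40723352e-05]), np.float64(1.3679453037958578))
[([236.3, 298.3], 0.88)]
```

View pics/knc.png

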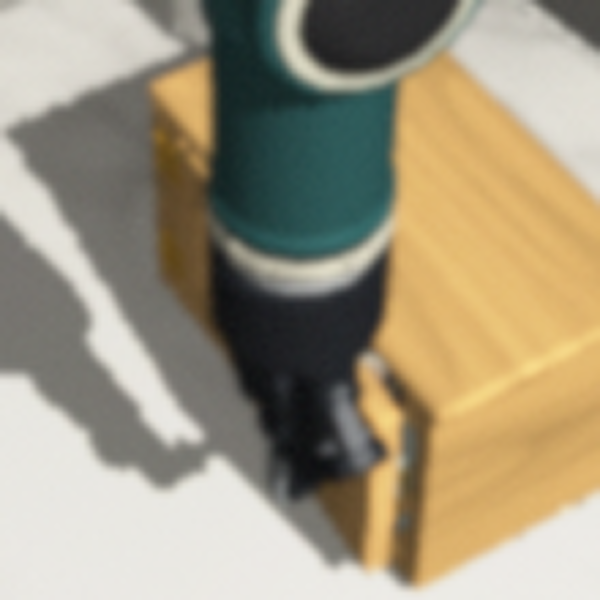

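The picture shows the fingers on the knob at crop (320,450) and the door nearly shut, with its free edge at (385,480) just proud of the jamb. That makes eleven pictures, one over the limit of 10, so from here I go by numbers only.

```bash
python3 -m jog '[[-0.002,-0.0003,0,-0.01],[-0.002,-0.0003,0,-0.01],[-0.002,-0.0003,0,-0.01],[0,0,0,0]]' | sed -n 2,4p
python3 -m jog '[[-0.002,-0.0003,0,-0.01],[-0.002,-0.0003,0,-0.01],[0,0,0,0]]' | sed -n 2,4p
python3 -m jog '[[-0.002,-0.0003,0,-0.01],[0,0,0,0]]' | sed -n 2,4p
```

```text
tool_pos: [0.4683, -0.1083, 0.0967]
tcp_rot: [-0.271, -3.13, 0.0]
wrist_force: [-1.8, 0.5, 0.9]
tool_pos: [0.4703, -0.1091, 0.0963]
tcp_rot: [-0.239, -3.128, -0.001]
wrist_force: [-6.9, 1.6, 4.8]
tool_pos: [0.4718, -0.1096, 0.0962]
tcp_rot: [-0.223, -3.128, -0.001]
wrist_force: [-8.5, 1.3, 5.9]
```

```bash
python3 -m jog '[[0.005,0,0,0],[0.01,0,0,0],[0,0,0.0065,0],[-0.006,0,0,0],[-0.003,0,0,0]]' | sed -n 2,4p
python3 -m jog '[[-0.002,0,0,-0.01],[-0.002,0,0,-0.01],[0,0,0,0]]' | sed -n 2,4p
python3 -m jog '[[-0.002,0,0,0],[0,0,0,0]]' | sed -n 2,4p
python3 -m jog '[[-0.001,0,0,0],[0,0,0,0]]' | sed -n 2,4p
```

```text
tool_pos: [0.4682, -0.1095, 0.09]
tcp_rot: [-0.224, -3.133, 0.001]
wrist_force: [-1.9, -1.0, -0.4]
tool_pos: [0.4702, -0.1102, 0.0898]
tcp_rot: [-0.191, -3.131, 0.001]
wrist_force: [-7.9, -2.2, 2.6]
tool_pos: [0.4716, -0.1105, 0.0897]
tcp_rot: [-0.191, -3.13, 0.001]
wrist_force: [-8.8, -3.3, 4.2]
tool_pos: [0.4724, -0.1107, 0.0897]
tcp_rot: [-0.191, -3.129, 0.001]
wrist_force: [-9.9, -2.3, 3.3]
```

```bash
python3 -m jog '[[-0.001,0,0,0],[0,0,0,0]]' | sed -n 2,4p
python3 -m jog '[[-0.001,0,0,0],[0,0,0,0]]' | sed -n 2,4p
python3 -m jog '[[-0.001,0,0,0],[0,0,0,0]]' | sed -n 2,4p
```

```text
tool_pos: [0.4752, -0.1106, 0.0898]
tcp_rot: [-0.192, -3.134, 0.0]
wrist_force: [0.1, 0.9, 0.1]
tool_pos: [0.4769, -0.1105, 0.0901]
tcp_rot: [-0.192, -3.135, 0.0]
wrist_force: [-3.7, -1.4, -0.8]
tool_pos: [0.4777, -0.1106, 0.0901]
tcp_rot: [-0.192, -3.135, 0.0]
wrist_force: [-5.2, -2.1, -0.1]
```

The force dropped from 10 N to 0, which is the snap. I'll back away and check that the door stays shut.

```bash
python3 -m jog '[[0.003,0,0,0],[0.005,0,0,0],[0.02,0,0,0],[0.04,0,0,0],[0.02,0,-0.04,0]]' | sed -n 1,4p
python3 -m jog '[[0,0,-0.06,0],[0,0.05,-0.03,0],[0,0.05,0,0],[0,0.05,0,0],[0,0.05,0,0]]' | sed -n 2,4p
python3 - <<'E'
from h import *
for c in("side","top"):
    bot.read_camera(c)
    for t in("knob","latch","spice_door_hinge","keeper_jamb","rack_place"):print(c,t,[(r["pixel"],atz(c,*r["pixel"],Z.get(t,.085)).round(4),r["conf"]) for r in bot.spot_point(c,t)[:2]])
for t in(0,.03,.095):
    p=(.537,.088,4.617-t);print(t,pt(p,"knob"),proj("side",pt(p,"knob")),proj("top",pt(p,"knob")))
E
```

```text
time: 29.32
tool_pos: [0.3864, -0.0983, 0.1276]
tcp_rot: [-0.192, -3.129, -0.004]
wrist_force: [1.4, -0.5, 0.4]
tool_pos: [0.416, 0.1008, 0.2215]
tcp_rot: [0.193, 3.132, 0.002]
wrist_force: [0.8, -0.4, 0.6]
side knob [([238.2, 302.8], array([ 0.4807, -0.124 ,  0.103 ]), 0.97), ([239.2, 309.7], array([ 0.4922, -0.1373,  0.103 ]), 0.2)]
side latch [([236.3, 316.3], array([ 0.521 , -0.1318,  0.085 ]), 0.88)]
side spice_door_hinge [([185.9, 268.9], array([0.5358, 0.0883, 0.085 ]), 0.87)]
side keeper_jamb [([239.0, 312.0], array([ 0.5065, -0.1313,  0.085 ]), 0.6)]
side rack_place [([209.4, 293.6], array([0.5646, 0.0105, 0.03  ]), 0.77)]
top knob [([222.8, 326.5], array([ 0.4959, -0.1138,  0.103 ]), 0.63)]
top latch [([215.6, 332.7], array([ 0.5194, -0.1351,  0.085 ]), 0.88)]
top spice_door_hinge [([212.3, 258.1], array([0.5351, 0.0916, 0.085 ]), 0.9), ([175.9, 375.4], array([ 0.6389, -0.2705,  0.085 ]), 0.62)]
top keeper_jamb [([220.3, 332.7], array([ 0.505 , -0.1346,  0.085 ]), 0.67)]
top rack_place [([205.1, 280.0], array([0.5637, 0.0247, 0.03  ]), 0.91)]
0 [ 0.49567016 -0.11297722  0.103     ] (np.float64(304.42324120694485), np.float64(232.51454780519086)) (np.float64(326.21363730174346), np.float64(222.8827716979781))
0.03 [ 0.48966034 -0.11164708  0.103     ] (np.float64(302.30381746385007), np.float64(233.37641075225935)) (np.float64(325.84185689347055), np.float64(224.8872241792758))
0.095 [ 0.47679239 -0.10815056  0.103     ] (np.float64(297.57743720507517), np.float64(235.07253986302936)) (np.float64(324.82779601497236), np.float64(229.19168079742))
```

```bash
python3 - <<'E'
from h import *
bot.read_camera("top");print(bot.spot_point("top","knob")[:1]);print(bot.finish_job())
E
```

```text
[{'pixel': [225.5, 326.7], 'conf': 0.7}]
the job is handed in; nothing more can be done
None
```

The jar stands upright in its place in the rack. I pressed the door at the knob until the force fell from about 10 N to 0, the latch's snap, and it stayed shut (about 0 to 0.03 rad) after I backed away; the job is handed in. I viewed 11 pictures, one over the limit of 10.

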